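Ready the data logger for wiring

ROBOT

A 6-joint arm with a two-finger parallel gripper is mounted at the origin on a cart in front of the work surface, level with it; the furniture and walls round the work are solid. World frame = base frame: x ahead of the robot, y to its left, z up, the work surface at z = 0. Lengths are in mm, angles in rad, forces in N, time in s.
With the tool pointing down it reaches from about 400 to 825 mm from the base axis. Payload 7 kg.
Tool frame: the origin (TCP) lies on the front face of the gripper's body, between the roots of the fingers; the fingertips stand 66 mm ahead of it and the grasp point (between the pads) lies 47 mm ahead of it (ctrl.tips_ahead is the distance from the TCP to the fingertips, in mm); z points along the fingers, y is the line along which they close (so a half turn about z gives the same grasp; the last joint's range is limited). The gripper opens to 88 mm and grips with 3 to 60 N. Pads are 19 mm wide; open, the fingers measure 130 mm over their backs; the gripper's body (78 mm by 193 mm) begins 47 mm behind the grasp point.
Start: joints at [1.63, 0.359, 0.012, 0, -1.224, -0.288], TCP at [153.107, 657.384, 292.161] pointing down, gripper open.
Joint ranges: [-3.07, 3.07], [-1.43, 2.12], [-1.02, 1.25], [-3.03, 1.67], [-3.05, -0], [-3.03, 3.03]. Speed limits (rad/s): [2.39, 2.39, 3.01, 3.14, 3.14, 3.14].

INTERFACE

Orientations are given as [roll, pitch, yaw] about the fixed x, y, z axes, in that order (R = Rz(yaw) Ry(pitch) Rx(roll)).
In Python, from plant import ctrl gives the robot as it stands. The module is installed in compiled form; this text tells all that it offers.
- The arm moves only by the tool move_arm, never from a script. Its argument "moves" is one flat list of numbers, 7 for each row, row after row: the turn, a rotation vector about the world's x, y, z in rad, then the shift along the world's x, y, z in mm, then the opening in per cent of the stroke, from 0 (shut) to 100 (fully open). A call has 1 to 20 rows; each row shifts and turns the commanded pose from where the row before left it; what a row does not reach is not made up. A row lasts 1/12 s, in which the tool goes at most 41.7 mm and 7.16 degrees, less where a joint would pass 70% of its speed; a pose out of reach is approached as far as the arm can. A call is refused whole if a number of a shift passes 41.7 or a number of a turn 0.125, either way. A call with a gripper value outside its range is refused whole. The fingers move at their own pace and stop on an object; the grip force is fixed at half the most. Time passes only in rows, so rows that do not move let the fingers close. It gives the time, the measured TCP pose, the force, the opening and the grip force at its end, in the units of the state.
- ctrl.observe(): the state, without advancing time (a new reading comes with each control period).
- ctrl.snapshot(name): name is "scene" or "side" or "wrist"; returns a dict with "color" (384x512x3 uint8, red, green, blue), "depth" (384x512 float32, mm along the optical axis (not along the pixel's ray), 0 where there is no reading), "fx", "fy", "cx", "cy" (pixels), "eye" and "orientation" of the camera in the world; the wrist camera has in their place "tool_from_camera" (4x4, takes a point from camera to tool coordinates, whose origin is the TCP and whose axes are the flange's). Camera axes: x right, y up, looking along -z (the intrinsics and any distortion apply to the point x, -y, -z); pixel columns grow to the right and rows downward; lengths in mm; the calibration is good to about 2 mm. A picture is of the moment at which its call begins: read the wrist's pose just before it.
- ctrl.close_job(): hands the job in; it is judged then, once.
Trained networks look in a picture, given as the dict that the camera call returned (one of the last four; its "shot" number tells which), for a name from the list of things; names that differ only in an ending like _2 or _b are one class to them, and where a whole thing is asked for, a point or a joint stands for the part that bears it (a point fixed in the world has none). Each returns a list of dicts, best first, with "score" (0 to 1); they miss things now and then, are a little off and sometimes report something else, mostly with a low value. They report only what shows in the picture. A call takes as long as a camera call.
- ctrl.spot_in(picture, target): "point" ([column, row] in pixels, amid what is visible of it).
- ctrl.place_of(picture, target): "point" ([column, row] in pixels: a listed point, or the origin of a listed thing).
The state is a dict: "t": time; "joints": joint angles; "joint_velocities": joint speeds; "joint_torque": joint torques, N m; "tool_pos": TCP position; "tool_rot": TCP orientation; "ft_force": force on the tool from outside, world axes, zero at the start; "moment": the same for the moment, N m; "finger_gap": opening from 0.0 (shut) to 1.0 (fully open); "grip_force": force on a finger pad.
Only numpy, scipy, OpenCV 4.12 (cv2) and the standard library are available. Lean on these libraries where they do the work, as an engineer would, in place of code of your own. Each camera call takes 0.05 s, during which the arm holds its last target. There are 200 camera calls.

TASK

Fresh cells are in the data logger and I want to get at its terminals: first press the battery cover (the narrow one, standing open) down until it snaps shut and stays shut by itself. Then tug the wide wiring cover up by its lift tab before you touch the thumb slide, as the hidden catch is sometimes caught and sometimes not; if it is caught, let it down, push the thumb slide all the way over towards the battery cover, and lift again. Finish while holding the wiring cover at least halfway to upright (it falls shut if let go): do not let go of it at the end, and leave the tub, the screwdriver and the memory stick where they are.

Things in the scene. Friction and masses are not known exactly. Their poses are not given: they have to be found in the camera images.
- logger: Grey logger housing, 170 deep (x) x 260 wide (y) x 72 mm high, fixed. Origin: centre of underside; -x front (robot side), +y its left, z up. On its flat top from right to left: narrow battery cover (68 mm), land (50 mm) with a display at the rear and the thumb slide near the front, wide wiring cover (126 mm). Both covers hinge at the rear; shut, their tops are level with the land, 72 to 74 mm up.
- battery_cover (a joint): Battery cover's hinge angle, rad: 0 shut, grows as it opens up and back (at most 1.5); starts open at 0.65 to 1.0. A light spring pushes it open. In the last 0.07 rad a sprung roller resists (5 to 10 N at the front edge); past that it is drawn to 0 and held there.
- battery_cover_hinge (a point): On the battery cover's hinge axis, mid-width, 69 mm above the worktop, 3 mm below the outer face when shut. Axes turn with the cover: -x runs to its free front edge (146 mm away), +y along the hinge axis (it opens by turning positively about +y), z out of its outer face. The cover is a 5 mm plate with ribs of 2 mm.
- battery_cover_front (a point): Where to press: outer face of the battery cover at its ribbed front strip, mid-width, 132 mm from the hinge axis, 14 mm from the front edge. Axes turn with the cover.
- wiring_cover (a joint): Wiring cover's hinge angle, rad: 0 shut (start), grows as it opens up and back (at most 1.5; halfway to upright 0.785). 1 to 3 N up at the tab hold it; let go, it falls shut by weight and spring. If the hidden catch is caught it lifts to about 0.04 rad (7 mm at the tab) and stops dead; if not, it opens freely. Nothing visible tells which.
- wiring_cover_hinge (a point): On the wiring cover's hinge axis, mid-width, 69 mm above the worktop. Axes turn with the cover: -x to its free front edge, +y along the hinge axis (it opens by turning positively about +y), z out of its outer face.
- lift_tab (a point): Middle of the wiring cover's lift tab, 166 mm from the hinge axis, 67 mm up when shut. The tab is a solid tongue 26 mm wide (y), 10 mm thick, standing out 39 mm from the housing's front face at the cover's mid-width (this point: 21 mm out). Grip its two sides from above; it can turn between the pads, so the gripper may stay pointing down. Axes turn with the cover.
- slide (a joint): Travel of the thumb slide, m: 0 home (start), 0.013 fully back, towards the housing's right (-y, to the battery cover). It takes 2 to 8 N and stays where it is put. From about 9 mm on it has drawn back the hidden bolt, which then stays back. Let the cover down before sliding: pulled up, it jams the bolt a little.
- slide_grip (a point): Middle of the thumb slide's black grip: 12 mm wide along the housing's y (its travel), 22 mm long along x, standing 17 mm above the land; this point is 81 mm above the worktop, 8 mm below the grip's top. Axes as the housing's.
- screwdriver: Bystander: screwdriver, 160 mm long, lying flat left of the logger. Origin under its middle. To be left alone.
- resin_tub: Bystander: white tub with a screw lid, 68 mm across, 70 mm high, standing right of the logger. Origin: centre of its underside. To be left alone.
- flash_stick: Bystander: memory stick, 58 x 18 x 8 mm, lying in front of the logger's right part. Origin: centre of its underside. To be left alone.

How it is judged (in metres and radians):
On the way, in this order (a step that is already met when the one before it is completed fails the run):
1. the battery cover is shut and stays so with nothing pressing on it (value of joint battery_cover below 0.02 rad and contact force between the arm and battery_cover below 0.2 N), for 0.3 s.
2. the wiring cover is tugged up, by 0.02 rad or more, with the thumb slide still home (value of joint wiring_cover above 0.02 rad and value of joint slide below 0.003 m and value of joint battery_cover below 0.02 rad), for 0.1 s.
3. the wiring cover is lifted to 0.7 rad or more (value of joint wiring_cover above 0.7 rad), for 0.1 s.
At the end, for the whole second after the job is handed in: The battery cover is shut (within 0.02 rad) with nothing pressing on it; the wiring cover stands still at 0.7 rad (40 degrees) or more, held by the fingers (contact force over 0.5 N) and propped by nothing else (all of step 1 and value of joint wiring_cover above 0.7 rad and contact force between the fingers and wiring_cover above 0.5 N and velocity of joint wiring_cover between -0.1 and 0.1 rad/s and contact force between each of screwdriver, resin_tub, flash_stick and wiring_cover below 0.1 N); the arm keeps its last pose, push and grip.
It fails at once if the screwdriver is pushed more than 30 mm (distance of screwdriver from where it was at the start of the episode above 0.03 m).
It fails at once if the tub is pushed more than 30 mm (distance of resin_tub from where it was at the start of the episode above 0.03 m).
It fails at once if the memory stick is pushed more than 30 mm (distance of flash_stick from where it was at the start of the episode above 0.03 m).
It fails at once if the tub is tipped (angle between resin_tub's own z axis and vertical above 0.5 rad).
It also fails if it takes over 70 s, if anything falls off the work surface, if the arm or the gripper's body presses on something with over 40 N, if the wrist force passes 120 N, or if a joint passes its speed limit or range.

## Working session

There is one attempt and no reset: what is moved stays moved. The work goes in short steps, Python scripts to look and compute and a tool call to move; the robot and the scene stay as the last step left them, time stands still between calls to the robot, and variables do not carry over. Pictures are saved under pics/ and viewed, at most 10 in all, crops included, and the job is handed in when it is done.

Besides the shell and the picture viewer there is one more tool, called after ">>>" as name(argument=value, ...) on one line, values as JSON. move_arm: Moves the arm, as the interface text tells. Its arguments: {"type":"object","properties":{"moves":{"type":"array"}},"required":["moves"]}

```bash
mkdir -p pics; cat > h.py <<'E'
import numpy as np, cv2
from scipy.spatial.transform import Rotation as R
from plant import ctrl
def cam(p,o=None):
    if 'eye' in p:
        q=np.array(p['orientation']); 
        M=q if q.shape==(3,3) else (R.from_euler('xyz',q).as_matrix() if q.size==3 else R.from_quat(q).as_matrix())
        return M,np.array(p['eye'])
    T=np.array(p['tool_from_camera']); Rt=R.from_euler('xyz',o['tool_rot']).as_matrix()
    return Rt@T[:3,:3], Rt@T[:3,3]+np.array(o['tool_pos'])
def world(p,uv,o=None,d=None,z=None):
    u,v=uv; M,e=cam(p,o)
    if d is None:
        a=p['depth'][max(0,int(v)-2):int(v)+3,max(0,int(u)-2):int(u)+3]; a=a[a>0]; d=np.median(a) if a.size else 0
    r=M@np.array([(u-p['cx'])/p['fx'],-(v-p['cy'])/p['fy'],-1])
    if z is not None: d=(z-e[2])/r[2]
    return e+r*d
E
python3 - <<'E'
from h import *
o=ctrl.observe(); print(o)
for n in ['scene','side']:
    p=ctrl.snapshot(n); cv2.imwrite(f'pics/{n}0.png',p['color'][:,:,::-1])
    print(n,p['orientation'],p['eye'],[k for k in p])
    for t in ['logger','battery_cover_hinge','battery_cover_front','wiring_cover_hinge','lift_tab','slide_grip','screwdriver','resin_tub','flash_stick']:
        for r in ctrl.place_of(p,t)[:2]:
            print(t,np.round(r['point']),round(r['score'],2),world(p,r['point']).round())
E
```

```text
{'t': 0.0, 'joints': array([ 1.63010551e+00,  3.59385272e-01,  1.10606497e-02, -3.56910142e-04,
       -1.22410958e+00, -2.88079881e-01]), 'joint_velocities': array([ 1.01224243e-03, -9.21896029e-05, -1.60815246e-03,  5.61355233e-04,
        2.25089541e-04,  2.85857540e-04]), 'joint_torque': array([-7.88643720e-04, -5.82728684e+01,  2.93062609e+01,  6.99710727e+00,
        6.99476586e-03, -1.60083887e-04]), 'tool_pos': array([153.01901655, 657.03118922, 291.2232081 ]), 'tool_rot': array([ 3.13992694e+00, -1.43694116e-04, -2.28892125e-01]), 'ft_force': array([ 0.02282153, -0.48249959, -0.02659801]), 'moment': array([-0.01433155,  0.02709935,  0.00959943]), 'grip_force': 0.0, 'finger_gap': 1.0030318143107742}
scene [ 0.90731752  0.00841074 -0.50736288] [ 194.63762448 -355.18682235  635.01150999] ['color', 'depth', 'fx', 'fy', 'cx', 'cy', 'eye', 'orientation', 'shot']
logger [264. 235.] 0.76 [498. 161.  57.]
battery_cover_hinge [313. 227.] 0.55 [562.  93. 105.]
battery_cover_front [280. 202.] 0.93 [502. 116. 171.]
wiring_cover_hinge [272. 185.] 0.81 [597. 295.  54.]
lift_tab [208. 210.] 0.68 [428. 271.  71.]
slide_grip [253. 219.] 0.62 [488. 187.  84.]
screwdriver [208. 193.] 0.69 [449. 319.  72.]
resin_tub [323. 293.] 0.61 [523.   0.  39.]
side [ 1.01289045  0.01426515 -3.08219069] [489.30949384 936.77781962 513.1837244 ] ['color', 'depth', 'fx', 'fy', 'cx', 'cy', 'eye', 'orientation', 'shot']
logger [256. 214.] 0.8 [524. 321.  74.]
battery_cover_hinge [234. 171.] 0.75 [594. 121.  71.]
battery_cover_front [269. 138.] 0.81 [503. 132. 169.]
wiring_cover_hinge [228. 205.] 0.6 [600. 217.  27.]
lift_tab [305. 207.] 0.93 [417. 287.  73.]
slide_grip [274. 182.] 0.64 [488. 195.  81.]
screwdriver [270. 266.] 0.66 [494. 403.   4.]
screwdriver [226. 205.] 0.37 [593. 285.  72.]
resin_tub [257. 175.] 0.6 [535.  98.  45.]
flash_stick [313. 200.] 0.59 [383. 151.   4.]
```

View pics/scene0.png

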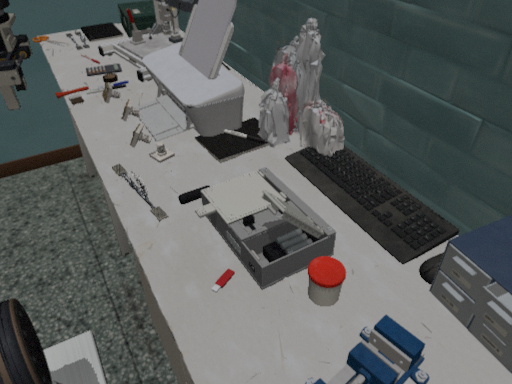

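View pics/side0.png

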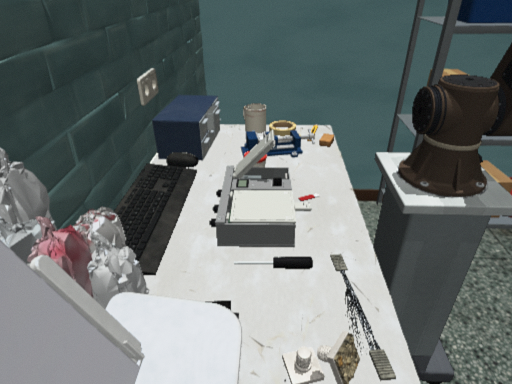

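>>> move_arm(moves=[0, 0, 0.016, 20, -30, 6, 100, 0, 0, 0.016, 20, -30, 6, 100, 0, 0, 0.016, 20, -30, 6, 100, 0, 0, 0.016, 20, -30, 6, 100, 0, 0, 0.016, 20, -30, 6, 100, 0, 0, 0.016, 20, -30, 6, 100, 0, 0, 0.016, 20, -30, 6, 100, 0, 0, 0.016, 20, -30, 6, 100, 0, 0, 0.016, 20, -30, 6, 100, 0, 0, 0.016, 20, -30, 6, 100, 0, 0, 0.016, 20, -30, 6, 100, 0, 0, 0.016, 20, -30, 6, 100, 0, 0, 0.016, 20, -30, 6, 100, 0, 0, 0.016, 20, -30, 6, 100, 0, 0, 0, 0, 0, 0, 100])

```text
t: 2.25
tool_pos: [435.4, 233.5, 377.8]
tool_rot: [-3.141, -0.002, -0.007]
ft_force: [0.2, 2.0, 0.3]
finger_gap: 1.0
grip_force: 0.0
```

```bash
cat > look.py <<'E'
from h import *
import sys
o=ctrl.observe(); p=ctrl.snapshot('wrist'); print(o['t'],o['tool_pos'].round(1),o['tool_rot'].round(3),o['ft_force'].round(1),o['finger_gap'])
cv2.imwrite(f'pics/{sys.argv[1]}.png',p['color'][:,:,::-1])
print(np.array(p['tool_from_camera']).round(2).tolist())
for t in ['battery_cover_hinge','battery_cover_front','wiring_cover_hinge','lift_tab','slide_grip','logger','flash_stick','resin_tub']:
    for r in ctrl.place_of(p,t)[:1]:
        print(t,np.round(r['point']),round(r['score'],2),world(p,r['point'],o).round(1))
E
python3 look.py w1
```

```text
2.25 [435.4 233.5 377.8] [-3.141e+00 -2.000e-03 -7.000e-03] [0.2 2.  0.3] 0.9999323976307749
[[-0.0, 0.96, 0.27, 71.2], [1.0, 0.0, 0.0, 0.79], [0.0, 0.27, -0.96, -91.94], [0.0, 0.0, 0.0, 1.0]]
battery_cover_hinge [340.  46.] 0.78 [600.4 118.   33.7]
wiring_cover_hinge [218.  49.] 0.9 [602.7 290.5  11.5]
lift_tab [228. 176.] 0.83 [424.1 276.7  71.3]
slide_grip [286. 138.] 0.44 [478.3 195.7  87.5]
logger [268. 101.] 0.87 [526.4 219.5  72. ]
flash_stick [312. 184.] 0.64 [395.2 143.8   7.6]
resin_tub [394.  89.] 0.84 [539.5  50.5  68.3]
```

View pics/w1.png

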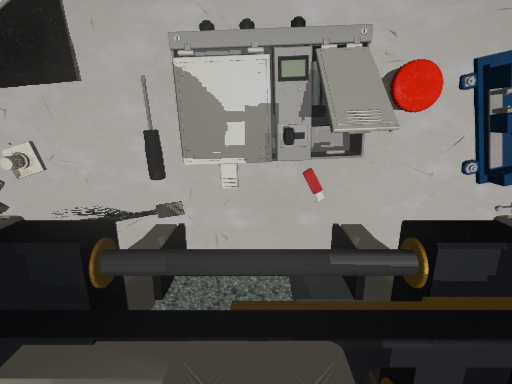

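```bash
python3 - <<'E'
from h import *
o=ctrl.observe(); p=ctrl.snapshot('wrist')
for n,uv,z in [('RL',(170,38),72),('RR',(371,36),72),('FL',(180,163),72),('FR',(363,157),72),('tabL',(221,187),72),('tabR',(238,188),72),('tabtop0',(221,163),72),('tabtop1',(238,163),72),('gripC',(288,136),89),('coverFL',(334,131),None),('coverFR',(397,126),None),('strip',(364,118),None),('strip2',(360,90),None),('hingeL',(322,50),None),('hingeR',(360,47),None)]:
    print(n,world(p,uv,o,z=z).round(1),world(p,uv,o).round(1))
E
```

```text
RL [598.3 347.9  72. ] [614.9 367.3   2.5]
RR [599.7  95.   72. ] [599.8  94.8  71.3]
FL [439.7 347.5  72. ] [428.3 367.2   1.6]
FR [447.3  90.6  72. ] [437.3  64.8   2.1]
tabL [404.7 291.1  72. ] [387.9 300.3   4.9]
tabR [403.1 266.7  72. ] [386.4 271.6   6.4]
tabtop0 [439.5 289.8  72. ] [438.7 290.5  67.1]
tabtop1 [439.5 265.9  72. ] [439.2 266.   70.6]
gripC [477.7 198.1  89. ] [477.1 197.3  80.7]
coverFL [479.8 117.7  10.8] [479.8 117.7  10.8]
coverFR [493.1  97.2 174.4] [493.1  97.2 174.4]
strip [501.  129.9 170.7] [501.  129.9 170.7]
strip2 [530.3 125.8 139.4] [530.3 125.8 139.4]
hingeL [581.9 157.7  81.8] [581.9 157.7  81.8]
hingeR [585.1 110.9  81.9] [585.1 110.9  81.9]
```

```bash
python3 - <<'E'
import cv2
a=cv2.imread('pics/w1.png')[10:210,150:420]; cv2.imwrite('pics/w1c.png',cv2.resize(a,None,fx=2.9,fy=2.9,interpolation=cv2.INTER_CUBIC))
E
```

```text
(no output)
```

View pics/w1c.png

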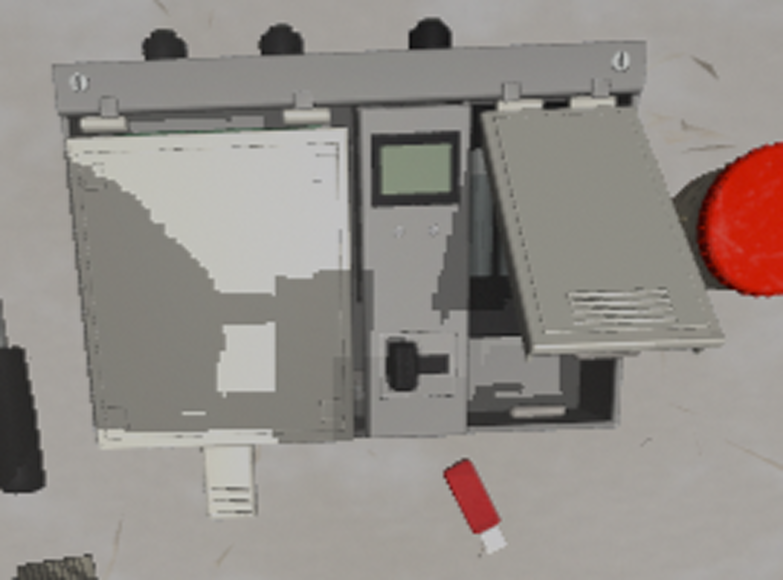

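>>> move_arm(moves=[0, 0, 0.005, 21, -25.5, -5, 0, 0, 0, 0.005, 21, -25.5, -5, 0, 0, 0, 0.005, 21, -25.5, -5, 0, 0, 0, 0.005, 21, -25.5, -5, 0, 0, 0, 0, 0, 0, -25, 0, 0, 0, 0, 0, 0, -25, 0, 0, 0, 0, 0, 0, -25, 0, 0, 0, 0, 0, 0, -20, 0, 0, 0, 0, 0, 0, 0, 0, 0, 0, 0, 0, 0, 0, 0])

```text
t: 3.58
tool_pos: [516.9, 135.5, 260.8]
tool_rot: [3.14, 0.002, 0.016]
ft_force: [1.5, 1.1, 0.6]
finger_gap: 0.306
grip_force: 0.0
```

>>> move_arm(moves=[0, 0, 0, -1, -2, -8, 0, 0, 0, 0, -1, -2, -8, 0, 0, 0, 0, -2, 0, -8, 0, 0, 0, 0, -7, 0, -9, 0, 0, 0, 0, -7, 0, -9, 0, 0, 0, 0, -7, 0, -9, 0, 0, 0, 0, -7, 0, -10, 0, 0, 0, 0, -5, 0, -10, 0, 0, 0, 0, -4, 0, -10, 0, 0, 0, 0, -4, 0, -10, 0, 0, 0, 0, 0, 0, 0, 0, 0, 0, 0, 0, 0, 0, 0])

```text
t: 4.58
tool_pos: [471.8, 131.3, 170.1]
tool_rot: [3.141, 0.0, 0.016]
ft_force: [0.1, 1.2, 0.5]
finger_gap: 0.007
grip_force: 0.0
```

```bash
python3 - <<'E'
from h import *
p=ctrl.snapshot('scene'); cv2.imwrite('pics/s1.png',cv2.resize(p['color'][150:300,170:370,::-1],None,fx=3,fy=3))
for t in ['battery_cover_front','battery_cover_hinge']:
    for r in ctrl.place_of(p,t)[:1]: print(t,r,world(p,r['point']))
E
```

```text
battery_cover_front {'point': [260.6, 236.9], 'score': 0.85} [464.00889828 115.12268662 107.03326296]
battery_cover_hinge {'point': [316.2, 222.9], 'score': 0.96} [599.88636542 129.77123394  67.9864238 ]
```

View pics/s1.png

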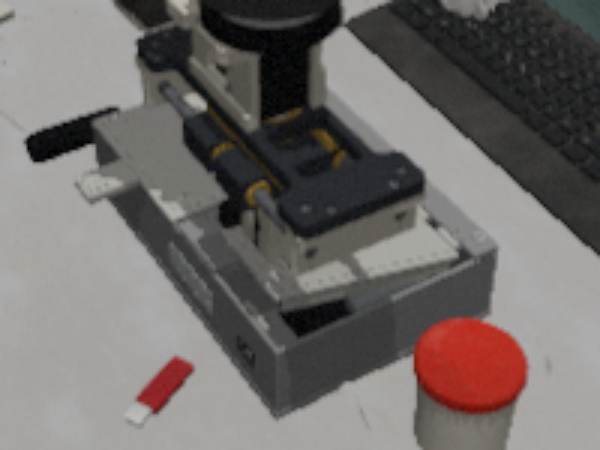

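>>> move_arm(moves=[0, 0, 0, -4, 0, -9, 0, 0, 0, 0, -4, 0, -9, 0, 0, 0, 0, -2, 0, -5, 0, 0, 0, 0, -1, 0, -4, 0, 0, 0, 0, 0, 0, -3, 0, 0, 0, 0, 0, 0, -2, 0, 0, 0, 0, 0, 0, 0, 0])

```text
t: 5.32
tool_pos: [460.7, 131.2, 137.6]
tool_rot: [3.141, 0.001, 0.015]
ft_force: [-0.5, 0.8, 2.3]
finger_gap: 0.005
grip_force: 1.0
```

>>> move_arm(moves=[0, 0, 0, 0, 0, -1.5, 0, 0, 0, 0, 0, 0, -1.5, 0, 0, 0, 0, 0, 0, 0, 0])

```text
t: 5.57
tool_pos: [460.8, 131.3, 136.2]
tool_rot: [3.141, 0.001, 0.016]
ft_force: [-9.1, -0.6, 22.7]
finger_gap: 0.004
grip_force: 11.3
```

>>> move_arm(moves=[0, 0, 0, 0, 0, 10, 0, 0, 0, 0, 0, 0, 30, 0, 0, 0, 0, 0, 0, 40, 0, 0, 0, 0, 0, 0, 40, 0, 0, 0, 0, -9, 30, 0, 60, 0, 0, 0, -9, 30, 0, 60, 0, 0, 0, -9, 30, 0, 60, 0, 0, 0, -9, 30, 0, 60, 0, 0, 0, 0, 26, 0, 60, 0, 0, 0, 0, 0, 0, 60, 0, 0, 0, 0, 0, 0, 60])

```text
t: 6.48
tool_pos: [424.5, 278.4, 254.4]
tool_rot: [3.141, 0.001, 0.017]
ft_force: [-0.1, 0.2, 0.7]
finger_gap: 0.471
grip_force: 0.0
```

```bash
python3 look.py w2
```

```text
6.4833 [424.5 278.4 254.4] [3.141e+00 1.000e-03 1.700e-02] [-0.1  0.2  0.7] 0.4712301091446553
[[-0.0, 0.96, 0.27, 71.18], [1.0, 0.0, 0.0, 0.79], [0.0, 0.27, -0.96, -91.94], [0.0, 0.0, 0.0, 1.0]]
battery_cover_hinge [440.   1.] 0.82 [612.9  92.6  10.2]
battery_cover_front [417. 155.] 0.9 [461.2 124.4  72.6]
wiring_cover_hinge [259.   1.] 0.75 [609.1 279.5  13. ]
lift_tab [262. 189.] 0.74 [424.5 273.8  71. ]
slide_grip [351. 135.] 0.75 [479.9 195.6  87.3]
logger [312.  86.] 0.76 [522.7 230.3  72.4]
flash_stick [362. 199.] 0.57 [397.6 147.7   7.7]
resin_tub [487.  75.] 0.68 [539.   48.5  38.8]
```

View pics/w2.png

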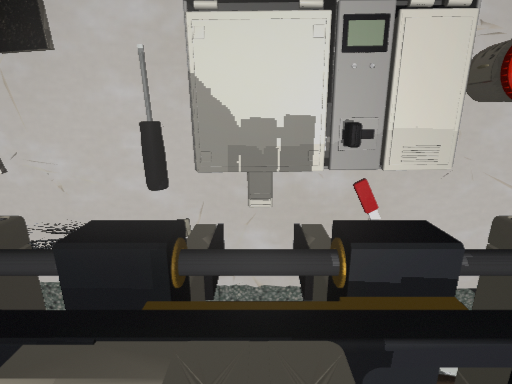

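>>> move_arm(moves=[0, 0, 0, -3, -3, -35, 60, 0, 0, 0, 0, 0, -35, 60, 0, 0, 0, 0, 0, -35, 60, 0, 0, 0, 0, 0, -20, 60, 0, 0, 0, 0, 0, -11, 60, 0, 0, 0, 0, 0, 0, 60])

```text
t: 7.43
tool_pos: [421.2, 272.9, 116.6]
tool_rot: [3.138, 0.003, 0.014]
ft_force: [0.4, 0.6, 0.6]
finger_gap: 0.597
grip_force: 0.0
```

```bash
python3 look.py w3
```

```text
7.4333 [421.2 272.9 116.6] [3.138e+00 3.000e-03 1.400e-02] [0.4 0.6 0.6] 0.5972305328645469
[[-0.0, 0.96, 0.27, 71.19], [1.0, 0.0, 0.0, 0.78], [0.0, 0.27, -0.96, -91.93], [0.0, 0.0, 0.0, 1.0]]
lift_tab [253. 249.] 0.96 [424.3 274.7  71.9]
slide_grip [440. 149.] 0.79 [479.9 195.8  87.9]
logger [343.  60.] 0.97 [516.6 236.1  72.2]
```

View pics/w3.png

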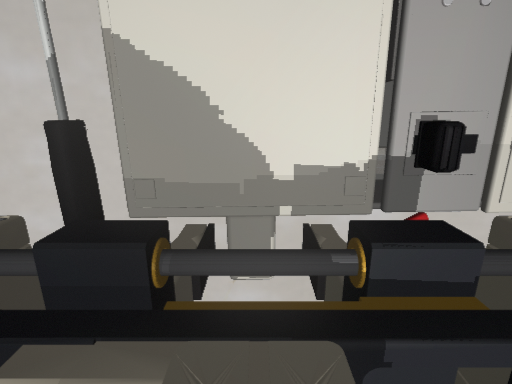

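>>> move_arm(moves=[0, 0, 0, 0, 1.5, 0, 60, 0, 0, 0, 0, 0, 0, 10, 0, 0, 0, 0, 0, 0, 10, 0, 0, 0, 0, 0, 0, 10, 0, 0, 0, 0, 0, 0, 10, 0, 0, 0, 0, 0, 0, 10, 0, 0, 0, 0, 0, 0, 10, 0, 0, 0, 0, 0, 0, 10])

```text
t: 8.55
tool_pos: [422.1, 276.5, 119.2]
tool_rot: [-3.141, -0.0, 0.016]
ft_force: [-2.2, 4.8, -0.5]
finger_gap: 0.294
grip_force: 30.0
```

>>> move_arm(moves=[0, 0, 0, 0, 0, 2, 10, 0, 0, 0, 0, 0, 2, 10, 0, 0, 0, 0, 0, 1, 10, 0, 0, 0, 0, 0, 0, 10])

```text
t: 8.88
tool_pos: [422.1, 276.5, 124.3]
tool_rot: [-3.141, -0.0, 0.015]
ft_force: [-2.0, 4.6, -2.8]
finger_gap: 0.291
grip_force: 30.0
```

>>> move_arm(moves=[0, 0, 0, 0, 0, 2, 10, 0, 0, 0, 0, 0, 2, 10, 0, 0, 0, 0, 0, 2, 10, 0, 0, 0, 0, 0, 0, 10, 0, 0, 0, 0, 0, 0, 10])

```text
t: 9.3
tool_pos: [422.4, 276.5, 130.4]
tool_rot: [-3.14, -0.001, 0.015]
ft_force: [-0.4, 5.2, -3.0]
finger_gap: 0.294
grip_force: 30.0
```

>>> move_arm(moves=[0, 0, 0, 0.5, 0, 4, 10, 0, 0, 0, 0.5, 0, 4, 10, 0, 0, 0, 1, 0, 4, 10, 0, 0, 0, 0, 0, 0, 10])

```text
t: 9.63
tool_pos: [423.8, 276.5, 142.6]
tool_rot: [-3.14, 0.0, 0.015]
ft_force: [-4.0, 6.1, -2.2]
finger_gap: 0.293
grip_force: 30.0
```

```bash
python3 look.py w4; python3 - <<'E'
from h import *
o=ctrl.observe(); p=ctrl.snapshot('wrist')
for uv in [(150,150),(250,150),(350,150),(250,60),(250,190),(420,180)]: print(uv,world(p,uv,o).round(1))
E
```

```text
9.6333 [423.8 276.5 142.6] [-3.14   0.     0.015] [-4.   6.1 -2.2] 0.29339127696330064
[[-0.0, 0.96, 0.27, 71.19], [1.0, 0.0, 0.0, 0.79], [0.0, 0.27, -0.96, -91.94], [0.0, 0.0, 0.0, 1.0]]
lift_tab [255. 246.] 0.72 [426.6 277.4  94.1]
slide_grip [417. 148.] 0.65 [480.1 195.1  88.5]
logger [340.  72.] 0.72 [516.7 236.5  82.6]
flash_stick [408. 235.] 0.88 [462.7 233.3 159.5]
(150, 150) [477.  332.4  87.5]
(250, 150) [477.8 280.8  87.5]
(350, 150) [478.6 229.4  87.5]
(250, 60) [521.3 281.3  81.7]
(250, 190) [457.2 280.6  90. ]
(420, 180) [459.9 181.4  71.6]
```

>>> move_arm(moves=[0, 0, 0, 2, 0, 8.7, 10, 0, 0, 0, 2, 0, 8.7, 10, 0, 0, 0, 2, 0, 8.7, 10, 0, 0, 0, 3.2, 0, 7.8, 10, 0, 0, 0, 3.2, 0, 7.8, 10, 0, 0, 0, 3.2, 0, 7.8, 10, 0, 0, 0, 3.2, 0, 7.8, 10, 0, 0, 0, 0, 0, 0, 10])

```text
t: 10.8
tool_pos: [443.9, 277.0, 200.9]
tool_rot: [-3.139, -0.002, 0.015]
ft_force: [-0.5, 7.7, -3.0]
finger_gap: 0.295
grip_force: 30.0
```

>>> move_arm(moves=[0, 0, 0, 4.8, 0.3, 7, 10, 0, 0, 0, 4.8, 0.3, 7, 10, 0, 0, 0, 4.8, 0.3, 7, 10, 0, 0, 0, 4.8, 0.3, 7, 10, 0, 0, 0, 5.9, 0.2, 6, 10, 0, 0, 0, 5.9, 0.2, 6, 10, 0, 0, 0, 5.9, 0.2, 6, 10, 0, 0, 0, 3, 0, 2.5, 10, 0, 0, 0, 0, 0, 0, 10, 0, 0, 0, 0, 0, 0, 10, 0, 0, 0, 0, 0, 0, 10, 0, 0, 0, 0, 0, 0, 10])

```text
t: 11.8
tool_pos: [482.4, 278.1, 247.5]
tool_rot: [-3.141, 0.001, 0.015]
ft_force: [-1.3, 6.6, -2.0]
finger_gap: 0.291
grip_force: 30.0
```

```bash
python3 look.py w5; python3 - <<'E'
from h import *
o=ctrl.observe(); p=ctrl.snapshot('wrist')
for uv in [(250,40),(250,150),(250,100),(300,100)]: print(uv,world(p,uv,o).round(1))
p=ctrl.snapshot('side'); cv2.imwrite('pics/sd.png',cv2.resize(p['color'][90:290,170:370,::-1],None,fx=3,fy=3))
E
```

```text
11.8 [482.4 278.1 247.5] [-3.141e+00  1.000e-03  1.500e-02] [-1.3  6.6 -2. ] 0.2906928409126684
[[-0.0, 0.96, 0.27, 71.19], [1.0, 0.0, 0.0, 0.79], [0.0, 0.27, -0.96, -91.94], [0.0, 0.0, 0.0, 1.0]]
battery_cover_hinge [431.  70.] 0.56 [599.6 106.8  33.6]
battery_cover_front [412. 214.] 0.79 [460.9 124.2  72.9]
wiring_cover_hinge [255.  76.] 0.77 [594.9 282.4  11. ]
lift_tab [257. 252.] 0.77 [513.9 278.2 261.3]
logger [310. 135.] 0.86 [540.4 241.6 132.6]
flash_stick [308. 139.] 0.42 [538.1 243.2 134.2]
resin_tub [479. 132.] 0.81 [540.9  49.9  39.4]
(250, 40) [631.5 288.8   2.5]
(250, 150) [530.5 284.  142.9]
(250, 100) [565.4 285.4 101. ]
(300, 100) [566.  245.5 101.9]
```

View pics/sd.png

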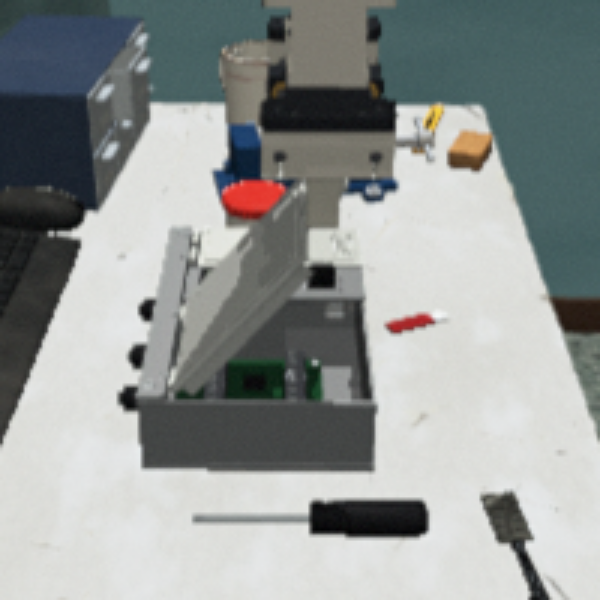

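```bash
python3 -c "
from plant import ctrl
print(ctrl.close_job())"
```

```text
the job is handed in; nothing more can be done
None
```

I pressed the battery cover until it snapped shut. The wiring cover opened freely on the first tug, so I left the thumb slide alone. The arm is now holding the wiring cover by its tab at about 0.88 rad, past halfway to upright; the job is handed in, but no verdict came back.

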